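# Set the bench thickness gauge on a sample offcut

## Task

Set the bench thickness gauge on the narrow timber offcut: slide the offcut end-on under the gauge's gantry, flat on the bed and fully home against the back stop, then turn the small upper knob until the measuring foot just bears on the wood with a light but definite pressure, stopping as soon as you feel it and not screwing it down hard. Do not turn the large graduated ring underneath the small knob: the gauge's zero is set on it; leave the other things on the table alone and let go of everything.

Things in the scene. Friction and masses are not known exactly. Their poses are not given: they have to be found in the camera images.
- gauge: bench thickness gauge, grey casting with a gantry, fixed to the table. Origin: on the vertical spindle axis, at table height. x axis from the open front (where the work goes in, on the robot's side) to the back stop; z up. Base 128 long (x -54 to +74), 94 wide, 10 high, carrying a flat bed whose top is 12 above the table (x -53 to +65). mm
- mouth (a point): middle of the flared mouth of the guide rails, on the bed, at x -49 in the gauge's frame. Two steel rails 10 high above the bed, 41 apart inside from x -34 to +34, spreading to about 49 apart at the mouth
- back_stop (a point): middle of the back stop's face where it meets the bed, at x +40 in the gauge's frame; the stop is a steel bar 16 high above the bed, square to the gauge's x axis
- bridge (a point): middle of the underside of the gantry's bridge, 42 above the table, on the spindle axis. Bridge 24 high (top at 66), 90 wide, x -20 to +20 (its small blank readout to -22), legs 58 apart inside. On the bridge, one above the other on the axis: large zero ring, then small spindle knob
- sample: the narrow timber offcut, 38 wide (x) x 140 long (y) x 19 thick (z), 0.06 kg, lying flat on the table. Origin: centre of its underside. It fits the guide rails with about 1.5 play on each side; when home its length lies along the gauge's x axis, its origin is at x -30 in the gauge's frame and its tail sticks out in front of the bed
- head: spindle head in the bridge, not moving itself; origin on the axis, 65.5 above the table. It carries zero ring, spindle knob and, below the bridge, the measuring foot: a steel disc 15 across facing down, the only part of the head that can reach the work. At the start the foot is 5 to 9 above the top of the sample when home (31 above the table), how far differs each time
- knob_top (a point): centre of the top of the small spindle knob: knurled steel cylinder 23 to 24 across, 16 tall, top 104 and underside 88 above the table. It turns on the spot and stays where left. A full turn clockwise seen from above lowers the foot 20 mm. Turning takes 0.06 N m, plus 0.0032 N m per newton of foot pressure (some 140 N per rad after touch); let go, it eases back to 19 N at most
- ring_rim (a point): point on the upper edge of the zero ring, 29.5 from the axis, that turns with it. The ring: a large graduated aluminium ring below the spindle knob and concentric with it, 60 across, 14 high, flat top 86 above the table (2 below the underside of the spindle knob). It turns very easily (0.03 N m) and must not be turned: keep the finger tips above it
- wide_offcut: bystander: a wider timber offcut 70 x 110 x 18, on the left. Origin: centre of its underside
- wax_tin: bystander: round flat tin 70 across, 30 high. Origin: centre of its underside
- tape_measure: bystander: pocket tape measure 36 x 89 x 65 high. Origin: centre of its underside

How it is judged:
On the way, in this order (a step that is already met when the one before it is completed fails the run):
1. the offcut lies on the bed, under the gantry, home against the back stop (x of sample in the frame of gauge above -0.033 m and z of sample in the frame of gauge below 0.0145 m and angle between the y axis of sample and the x axis of gauge, either way round below 0.08 rad), for 0.2 s.
2. the foot bears on the offcut (contact force between head and sample above 2 N), for 0.2 s.
At the end, for the whole second after the job is handed in: the narrow offcut lies flat on the bed within 3 mm of the back stop and in line with the gauge, at rest, with the foot pressing on it with 2 to 25 N; the zero ring's rim is within 3 mm of where it was (all of step 1 and contact force between head and sample between 2 and 25 N and distance of ring_rim from where it was at the start of the episode below 0.003 m and linear speed of sample below 0.01 m/s); the robot touches nothing.
It fails at once if the zero ring is turned (its rim moved by more than 3 mm) (distance of ring_rim from where it was at the start of the episode above 0.003 m).
It fails at once if the foot is screwed down hard on the wood (more than 60 N) (contact force between head and sample above 60 N).
It fails at once if a bystander is disturbed (moved by more than 15 mm) (distance of any of wide_offcut, wax_tin, tape_measure from where it was at the start of the episode above 0.015 m).
It also fails if it takes over 67 s, if anything falls off the work surface, if the arm or the gripper's body presses on something with over 40 N, if the wrist force passes 120 N, or if a joint passes its speed limit or range.

## Robot

A 7-joint arm with a two-finger parallel gripper is mounted at the origin on a cart in front of the work surface, level with it; the furniture and walls round the work are solid. World frame = base frame: x ahead of the robot, y to its left, z up, the work surface at z = 0. Lengths are in m, angles in rad, forces in N, time in s.
With the tool pointing down it reaches from about 0.425 to 0.95 m from the base axis. Payload 16.7 kg.
Tool frame: the origin (TCP) lies midway between the tips of the shut fingers; the grasp point (between the pads) lies 19 mm behind it; z points along the fingers, y is the line along which they close (so a half turn about z gives the same grasp; the last joint's range is limited). The gripper opens to 94 mm and grips with 3 to 60 N. Pads are 16 mm wide; open, the fingers measure 119 mm over their backs; the gripper's body (75 mm by 177 mm) begins 78 mm behind the grasp point.
Start: joints at [-1.381, 0.426, 0.074, 1.606, -0.034, 1.111, -0.067], TCP at [0.225, 0.636, 0.205] pointing down, gripper open.
Joint ranges: [-2.85, 2.85], [-0.5, 2.14], [-1.23, 1.37], [0.21, 2.46], [-1.02, 4.16], [0.16, 2.05], [-2.73, 2.73]. Speed limits (rad/s): [1.89, 1.89, 2.39, 2.39, 3.01, 3.01, 3.01].

## Interface

Orientations are given as a unit quaternion [x, y, z, w].
In Python, from plant import r gives the robot as it stands.
- The arm moves only by the shell command python3 steer.py 'ROWS' [OPENING]. ROWS is rows parted by semicolons, their numbers by spaces, 1 to 5 of them, each of 4 numbers: dx, dy, dz in m, then a turn about the tool's z in rad; each row is the pose to reach, as a shift and turn from the pose commanded when the command began, along the tool's axes at that moment; what a row does not reach only later rows make up. A row lasts 1/8 s, in which the tool goes at most 0.0625 m and 0.188 rad, less where a joint would pass 70% of its speed; a pose out of reach is approached as far as the arm can. OPENING is the finger opening in m, set as the command begins (- or left out keeps the last). The fingers move at their own pace and stop on an object; the grip force is fixed at half the most. Time passes only in rows, so rows that do not move let the fingers close. It prints the time, the measured TCP pose, the force, the opening and the grip force at its end.
- r.state(): the state, without advancing time (a new reading comes with each control period).
- r.capture(name): name is "scene" or "top" or "wrist"; returns a dict with "pixels" (400x640x3 uint8, red, green, blue), "intrinsics" (3x3 intrinsics, pixels), "camera_from_world" (4x4, takes a point from world to camera coordinates); the wrist camera has in their place "mount" (4x4, takes a point from camera to tool coordinates, whose origin is the TCP and whose axes are the flange's). Camera axes: x right, y down, z forward; pixel columns grow to the right and rows downward; lengths in m; the calibration is good to about 2 mm. A picture is of the moment at which its call begins: read the wrist's pose just before it. There is no depth.
- r.sign_off(): hands the job in; it is judged then, once.
The state is a dict: "time": time; "q": joint angles; "joint_velocities": joint speeds; "joint_efforts": joint torques, N m; "ee_pos": TCP position; "eef_rot": TCP orientation; "force": force on the tool from outside, world axes, zero at the start; "torque": the same for the moment, N m; "finger_gap": finger opening in m; "grip_force": force on a finger pad.
Only numpy, scipy, OpenCV 4.12 (cv2) and the standard library are available. Lean on these libraries where they do the work, as an engineer would, in place of code of your own. Each camera call takes 0.05 s, during which the arm holds its last target. There are 200 camera calls.

## Working session

There is one attempt and no reset: what is moved stays moved. The work goes in short steps, Python scripts to look and compute and a shell command to move; the robot and the scene stay as the last step left them, time stands still between calls to the robot, and variables do not carry over. Pictures are saved under pics/ and viewed, at most 10 in all, crops included, and the job is handed in when it is done.

```bash
ls; mkdir -p pics
cat > h.py <<'E'
import numpy as np,cv2
from plant import r
def snap(n,f):
    s=r.state(); d=r.capture(n); cv2.imwrite('pics/'+f+'.png',d['pixels'][:,:,::-1])
    K=np.array(d['intrinsics'])
    if n=='wrist': np.savez('pics/'+f,K=K,M=np.array(d['mount']),p=s['ee_pos'],q=s['eef_rot'],px=d['pixels'])
    else: np.savez('pics/'+f,K=K,T=np.array(d['camera_from_world']),px=d['pixels'])
from scipy.spatial.transform import Rotation as R
def cam(f):
    z=np.load('pics/'+f+'.npz')
    if 'M' in z:
        W=np.eye(4);W[:3,:3]=R.from_quat(z['q']).as_matrix();W[:3,3]=z['p'];W=W@z['M']
    else: W=np.linalg.inv(z['T'])
    return z['K'],W
def ray(f,uv):
    K,W=cam(f); d=W[:3,:3]@np.linalg.solve(K,[uv[0],uv[1],1]); return W[:3,3],d/np.linalg.norm(d)
def plane(f,uv,h):
    o,d=ray(f,uv); return o+d*(h-o[2])/d[2]
def tri(*fu):
    A=0;b=0
    for f,uv in fu:
        o,d=ray(f,uv);P=np.eye(3)-np.outer(d,d);A=A+P;b=b+P@o
    p=np.linalg.solve(A,b)
    return p
def proj(f,p):
    K,W=cam(f);c=np.linalg.inv(W)@np.r_[p,1];u=K@c[:3];return u[:2]/u[2]
E
python3 - <<'E'
from h import *
s=r.state();print({k:np.round(v,3) for k,v in s.items()})
for n in('scene','top','wrist'):snap(n,n+'0');K,W=cam(n+'0');print(n,K[0,0],W.round(3).tolist())
E
```

```text
pics
plant.py
steer.py
{'time': np.float64(0.0), 'q': array([-1.381,  0.427,  0.074,  1.607, -0.034,  1.111, -0.067]), 'joint_velocities': array([-0.002, -0.001, -0.   ,  0.   ,  0.002, -0.   , -0.001]), 'joint_efforts': array([ 2.0000e-03, -9.3581e+01,  3.6680e+00, -4.5419e+01, -4.9000e-02,
        2.0000e-02,  0.0000e+00]), 'ee_pos': array([0.225, 0.636, 0.205]), 'eef_rot': array([ 0.169,  0.986, -0.001, -0.   ]), 'force': array([-0.32 , -0.677,  0.672]), 'torque': array([-0.011, -0.035, -0.018]), 'grip_force': np.float64(0.0), 'finger_gap': np.float64(0.094)}
scene 459.8956326692954 [[0.722, -0.5, 0.478, 0.003], [-0.692, -0.536, 0.484, -0.574], [0.014, -0.68, -0.733, 0.96], [0.0, 0.0, 0.0, 1.0]]
top 446.98829004216424 [[0.002, -0.998, 0.069, 0.504], [-1.0, -0.004, -0.027, 0.031], [0.028, -0.069, -0.997, 1.125], [0.0, 0.0, 0.0, 1.0]]
wrist 302.0603820483452 [[0.333, 0.903, 0.27, 0.147], [0.943, -0.319, -0.095, 0.664], [-0.0, 0.286, -0.958, 0.385], [0.0, 0.0, 0.0, 1.0]]
```

View pics/scene0.png

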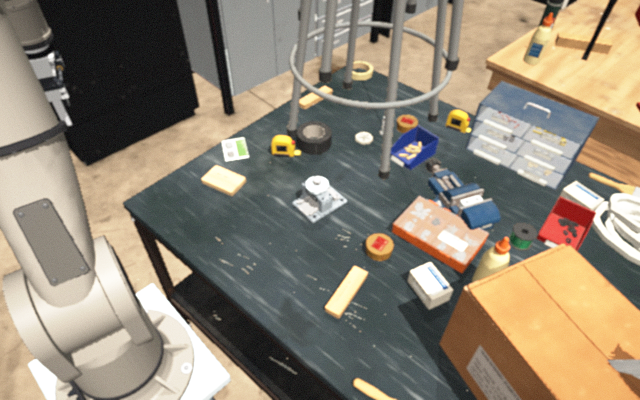

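View pics/top0.png

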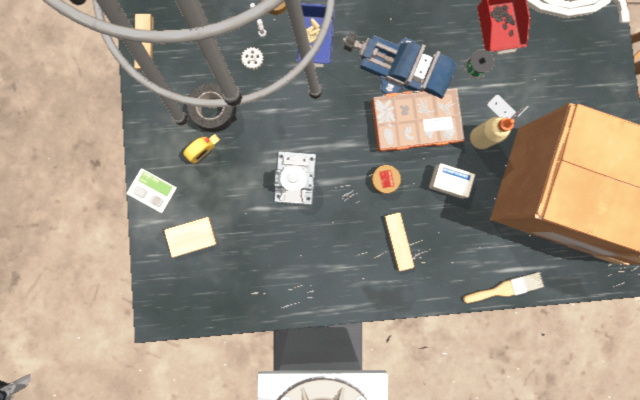

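The scene view shows the gauge at (319,198), the narrow offcut at (347,290), the wax tin at (378,246) and a stool behind the gauge. The top view shows the gauge at (295,180), the narrow offcut at (399,241), the wide offcut at (190,237), the tin at (386,180) and the tape at (200,150).

Run:
```python
from h import *
def wood(f,c,rad=50):
    px=np.load(f'pics/{f}.npz')['px'];hsv=cv2.cvtColor(px,cv2.COLOR_RGB2HSV)
    m=cv2.inRange(hsv,(8,50,110),(32,255,255))
    n,l,s,ce=cv2.connectedComponentsWithStats(m)
    k=l[c[1],c[0]];mm=(l==k).astype(np.uint8)
    cs=max(cv2.findContours(mm,0,1)[0],key=cv2.contourArea)
    return s[k],cv2.minAreaRect(cs),ce[k]
for f,c in(('top0',(399,241)),('scene0',(347,290))):
    s,rc,ce=wood(f,c);print(f,s,rc,ce)
    b=cv2.boxPoints(rc);P=np.array([plane(f,u,0.019) for u in b]);print(P.round(4).tolist(), [np.linalg.norm(P[i]-P[i-1]).round(4) for i in range(4)],P.mean(0))
a=cv2.imread('pics/top0.png')[130:230,245:345];b=cv2.imread('pics/scene0.png')[160:240,270:370]
b=cv2.copyMakeBorder(b,0,20,0,0,0)
cv2.imwrite('pics/g.png',cv2.resize(np.hstack([a,b]),None,fx=4,fy=4,interpolation=cv2.INTER_CUBIC))
```

```text
top0 [     0      0    640    400 151749] ((341.0, 199.5), (399.0, 596.0), 90.0) [346.0185306 169.1443568]
[[1.0786, 0.7059, 0.019], [1.1045, -0.8248, 0.019], [0.0912, -0.7764, 0.019], [0.1025, 0.662, 0.019]] [np.float64(0.9771), np.float64(1.5309), np.float64(1.0144), np.float64(1.4385)] [ 0.59420129 -0.05833814  0.019     ]
scene0 [     0      0    640    400 181459] ((319.5, 199.49996948242188), (398.99993896484375, 638.9998779296875), 90.0) [275.0654032  200.37248084]
[[0.427, 2.0151, 0.019], [2.6983, -0.0228, 0.019], [0.718, -0.7781, 0.019], [-0.213, 0.105, 0.019]] [np.float64(2.0144), np.float64(3.0515), np.float64(2.1195), np.float64(1.2832)] [0.90758063 0.32978233 0.019     ]
```

View pics/g.png

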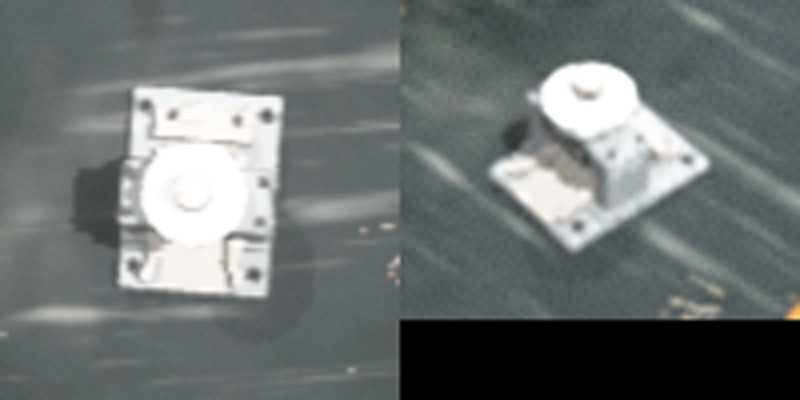

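The crop shows the gauge base corners in the top view at about (133,87), (284,97), (268,298), (118,288) in 4x crop pixels, the ring at (195,193) and the knob at (193,190). In the scene view the knob top is at about (587,85).

Run:
```python
from h import *
def wood(f,c):
    px=np.load(f'pics/{f}.npz')['px'];print(px[c[1],c[0]])
    x0,y0=c[0]-45,c[1]-45;h=cv2.cvtColor(px[y0:y0+90,x0:x0+90],cv2.COLOR_RGB2HSV)
    m=((h[...,2]>150)&(h[...,1]>40)).astype(np.uint8)
    n,l,s,ce=cv2.connectedComponentsWithStats(m); k=l[45,45]
    cs=max(cv2.findContours((l==k).astype(np.uint8),0,1)[0],key=cv2.contourArea)+np.array([x0,y0])
    return s[k],cv2.minAreaRect(cs)
for f,c in(('top0',(399,241)),('scene0',(347,290))):
    s,rc=wood(f,c);print(f,s,rc)
    b=cv2.boxPoints(rc);P=np.array([plane(f,u,0.019) for u in b]);print(P.round(4).tolist(), [np.linalg.norm(P[i]-P[i-1]).round(4) for i in range(4)],P.mean(0))
b=np.array([(133,87),(284,97),(268,298),(118,288)])/4+[245,130]
P=np.array([plane('top0',u,.010) for u in b]);print(P.round(4).tolist(),[np.linalg.norm(P[i]-P[i-1]).round(4) for i in range(4)])
d=(P[0]+P[1]-P[2]-P[3]);yaw=np.arctan2(d[1],d[0]);w=P[0]+P[3]-P[1]-P[2];print('yaw',yaw,np.arctan2(-w[0],w[1]),'O',P.mean(0)-.01*np.array([np.cos(yaw),np.sin(yaw),0]))
print('knob tri',tri(('top0',np.array([193,190])/4+[245,130]),('scene0',np.array([187,85])/4+[270,160])))
print('ring at .086',plane('top0',np.array([195,193])/4+[245,130],.086))
```

```text
[255 253 219]
top0 [   0    0   90   90 7385] ((398.5, 240.5), (89.0, 89.0), 90.0)
[[0.5876, -0.077, 0.019], [0.5885, -0.3001, 0.019], [0.3683, -0.2965, 0.019], [0.3686, -0.0764, 0.019]] [np.float64(0.219), np.float64(0.2231), np.float64(0.2202), np.float64(0.22)] [ 0.47825518 -0.1874967   0.019     ]
[255 251 206]
scene0 [ 23  20  43  53 924] ((346.2919616699219, 290.65435791015625), (18.76041030883789, 55.95354080200195), 34.99202346801758)
[[0.3954, -0.1881, 0.019], [0.5441, -0.1497, 0.019], [0.5481, -0.1979, 0.019], [0.4017, -0.232, 0.019]] [np.float64(0.0443), np.float64(0.1535), np.float64(0.0484), np.float64(0.1503)] [ 0.47230218 -0.1919268   0.019     ]
[[0.6989, 0.1127, 0.01], [0.6932, 0.0178, 0.01], [0.5665, 0.0273, 0.01], [0.5724, 0.1208, 0.01]] [np.float64(0.1268), np.float64(0.0951), np.float64(0.1271), np.float64(0.0937)]
yaw -0.06989564447937663 -0.06133045179641218 O [0.62278345 0.07034084 0.01      ]
knob tri [0.62365954 0.07200739 0.09209745]
ring at .086 [0.62341955 0.07040002 0.086     ]
```

```bash
cat >> h.py <<'E'
def wood(f,c,S=45,v=150,sat=20):
    px=np.load(f'pics/{f}.npz')['px'];x0,y0=max(c[0]-S,0),max(c[1]-S,0);h=px[y0:y0+2*S,x0:x0+2*S].astype(int)
    m=((h[...,0]>v)&(h[...,0]-h[...,2]>sat)).astype(np.uint8)
    n,l,s,ce=cv2.connectedComponentsWithStats(m); k=l[c[1]-y0,c[0]-x0]
    cs=max(cv2.findContours((l==k).astype(np.uint8),0,1)[0],key=cv2.contourArea)+np.array([x0,y0])
    return cv2.minAreaRect(cs)
def go(p,yaw,s=None):
    "rows in tool axes to bring the tcp to p with tool y axis at world angle yaw (mod pi)"
    s=s or r.state(); M=R.from_quat(s['eef_rot']).as_matrix()
    d=M.T@(np.array(p)-s['ee_pos']); a=np.arctan2(M[1,1],M[0,1]); t=-((yaw-a+np.pi/2)%np.pi-np.pi/2)
    print('shift',d.round(4),'turn',round(t,4),'rows',np.ceil(max(np.linalg.norm(d)/.0625,abs(t)/.188)))
E
python3 - <<'E'
from h import *
for f,c,v in(('top0',(399,241),170),('scene0',(347,290),170)):
    rc=wood(f,c,v=v);print(f,rc)
    b=cv2.boxPoints(rc);P=np.array([plane(f,u,0.019) for u in b]);print(P.round(4).tolist(), [np.linalg.norm(P[i]-P[i-1]).round(4) for i in range(4)],P.mean(0))
go([.50,.25,.205],1.571); go([.45,-.20,.205],1.571+.25)
E
```

```text
top0 ((400.33612060546875, 241.15359497070312), (57.32691955566406, 17.997568130493164), 75.46554565429688)
[[0.5389, -0.1526, 0.019], [0.5503, -0.1963, 0.019], [0.4133, -0.2306, 0.019], [0.4022, -0.1873, 0.019]] [np.float64(0.141), np.float64(0.0451), np.float64(0.1412), np.float64(0.0447)] [ 0.47616071 -0.1916934   0.019     ]
scene0 ((346.328857421875, 290.5301818847656), (18.35079574584961, 55.70777130126953), 34.99202346801758)
[[0.3961, -0.1883, 0.019], [0.5441, -0.1501, 0.019], [0.548, -0.1973, 0.019], [0.4022, -0.2313, 0.019]] [np.float64(0.0434), np.float64(0.1529), np.float64(0.0473), np.float64(0.1497)] [ 0.47259106 -0.19176167  0.019     ]
shift [-3.881e-01 -2.723e-01  2.000e-04] turn -0.34 rows 8.0
shift [-4.909e-01 -7.132e-01  7.000e-04] turn -0.59 rows 14.0
```

```bash
python3 steer.py '-0.05 -0.035 0 -0.05; -0.10 -0.07 0 -0.1; -0.15 -0.105 0 -0.15; -0.2 -0.14 0 -0.2; -0.25 -0.175 0 -0.25' 0.094; python3 -c "
from h import *
go([.48,.15,.205],1.571);go([.46,-.1,.205],1.82)"
```

```text
time: 0.78
ee_pos: [0.4032, 0.3862, 0.2055]
eef_rot: [0.044, 0.999, 0.0, -0.0]
force: [0.5, 0.7, -0.3]
finger_gap: 0.0938
grip_force: 0.0
shift [-0.0973 -0.2285  0.0005] turn -0.0885 rows 4.0
shift [-9.940e-02 -4.793e-01  4.000e-04] turn -0.3375 rows 8.0
```

```bash
python3 steer.py '-0.03 -0.055 0 -0.05; -0.06 -0.11 0 -0.1; -0.08 -0.17 0 -0.15; -0.09 -0.23 0 -0.2; -0.09 -0.29 0 -0.25'; python3 -c "
from h import *
go([.46,-.18,.205],1.82)"
```

```text
time: 1.4
ee_pos: [0.466, 0.0889, 0.2054]
eef_rot: [-0.08, 0.997, -0.0, 0.0]
force: [1.5, -0.8, 0.4]
finger_gap: 0.0938
grip_force: 0.0
shift [ 0.0491 -0.2644  0.0005] turn -0.0881 rows 5.0
```

```bash
python3 -c "
from h import *
snap('wrist','w1')"; python3 steer.py '0.01 -0.055 0 -0.05; 0.02 -0.11 0 -0.09; 0.03 -0.165 0 -0.09; 0.04 -0.22 0 -0.09; 0.05 -0.265 0 -0.09'; python3 steer.py '0 0 0 0'; python3 -c "
from h import *
snap('wrist','w2')
cv2.imwrite('pics/w12.png',np.vstack([cv2.imread('pics/w1.png')[100:],cv2.imread('pics/w2.png')[100:]]))"
```

```text
time: 2.08
ee_pos: [0.4584, -0.1805, 0.2056]
eef_rot: [-0.124, 0.992, -0.0, 0.0]
force: [0.8, 0.4, 0.0]
finger_gap: 0.0943
grip_force: 0.0
time: 2.2
ee_pos: [0.4581, -0.1817, 0.2055]
eef_rot: [-0.122, 0.993, -0.0, -0.0]
force: [1.0, 0.4, -0.7]
finger_gap: 0.0939
grip_force: 0.0
```

View pics/w12.png

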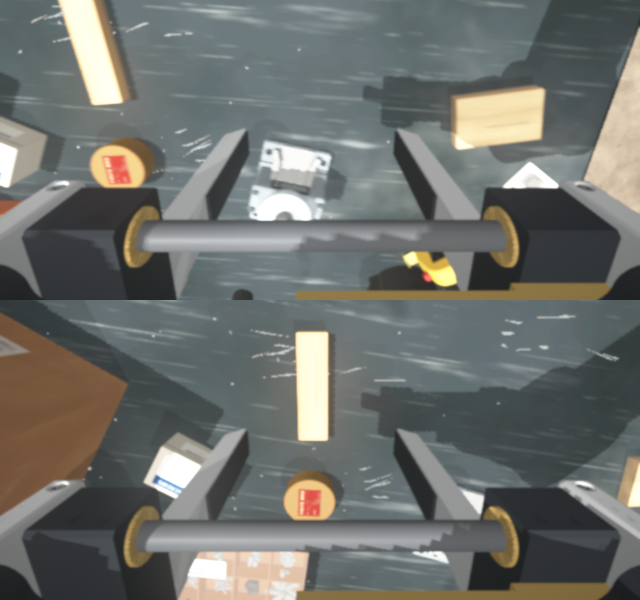

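w1 shows the gauge's mouth at about (290,260) full-frame. w2 shows the narrow offcut at about (312,186), with its robot end up and the wax tin just beyond its far end.

Run:
```python
from h import *
rc=wood('w2',(312,186),S=90,v=190,sat=25);print(rc)
b=cv2.boxPoints(rc);P=np.array([plane('w2',u,0.019) for u in b]);print(P.round(4).tolist(),[np.linalg.norm(P[i]-P[i-1]).round(4) for i in range(4)],P.mean(0))
L=max([P[i]-P[i-1] for i in (0,1)],key=np.linalg.norm);print('yaw',np.arctan(L[1]/L[0]))
t=wood('top0',(399,241),v=170);bt=cv2.boxPoints(t)
Pt=np.array([plane('top0',u,0.019) for u in bt])
for i,u in enumerate(b):
    j=np.argmin(np.linalg.norm(Pt-P[i],axis=1));print('tri',tri(('w2',u),('top0',bt[j])).round(4))
s=r.state()
g=P.mean(0)-.05*np.array([np.cos(.245),np.sin(.245),0]);print('grip',g);go([g[0],g[1],.205],1.571+.245)
px=np.load('pics/w1.npz')['px'][200:330,220:370];cv2.imwrite('pics/g1.png',cv2.resize(px[:,:,::-1],None,fx=4.5,fy=4.5,interpolation=cv2.INTER_CUBIC))
```

```text
((311.5, 185.5), (179.0, 179.0), 90.0)
[[0.3939, -0.315, 0.019], [0.3438, -0.1152, 0.019], [0.5653, -0.0416, 0.019], [0.625, -0.2796, 0.019]] [np.float64(0.2338), np.float64(0.2059), np.float64(0.2334), np.float64(0.2454)] [ 0.48197913 -0.18785239  0.019     ]
yaw 0.1519818673639209
tri [ 0.4062 -0.2274  0.184 ]
tri [ 0.3885 -0.155   0.1859]
tri [ 0.5158 -0.1147  0.1555]
tri [ 0.5454 -0.2147  0.1297]
grip [ 0.43347227 -0.19998021  0.019     ]
shift [ 0.0292 -0.0136  0.0004] turn 0.002 rows 1.0
```

View pics/g1.png

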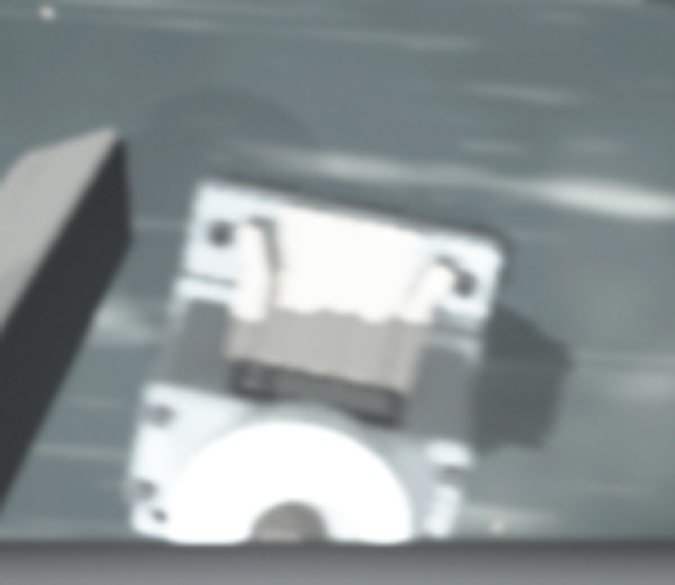

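The crop shows the gauge's front base corners at about (205,183) and (503,243) in 4.5x pixels. The pale bed and flared rails sit between them.

Run:
```python
from h import *
px=np.load('pics/w2.npz')['px'];print(px[186,290:335:4].tolist())
g=px[...,0].astype(int); m=(g[110:260,270:350]>165).astype(np.uint8)
n,l,s,ce=cv2.connectedComponentsWithStats(m);k=1+s[1:,4].argmax();print(s[k])
c=max(cv2.findContours((l==k).astype(np.uint8),0,1)[0],key=cv2.contourArea)+np.array([270,110])
q=cv2.approxPolyDP(c,6,True)[:,0];print(q.tolist())
rc=cv2.minAreaRect(c);b=cv2.boxPoints(rc);print(rc)
P=np.array([plane('w2',u,0.019) for u in b]);print(P.round(4).tolist(),[np.linalg.norm(P[i]-P[i-1]).round(4) for i in range(4)],P.mean(0))
L=max([P[i]-P[i-1] for i in (0,1)],key=np.linalg.norm);print('yaw',np.arctan(L[1]/L[0]))
bt=cv2.boxPoints(wood('top0',(399,241),v=170));Pt=np.array([plane('top0',u,0.019) for u in bt])
print('tri',np.mean([tri(('w2',u),('top0',bt[np.argmin(np.linalg.norm(Pt-p,axis=1))])) for u,p in zip(b,P)],0))
A,B=[plane('w1',np.array(u)/4.5+[220,200],.010) for u in((205,183),(503,243))];m=(A+B)/2;d=B-A;yw=np.arctan2(-d[0],d[1])
print('gauge front',A,B,np.linalg.norm(d),'yaw',yw,'O',m+.054*np.array([np.cos(yw),np.sin(yw),0]))
print('top view',[proj('w1',np.array([.623,.0705,z])) for z in(.086,.104)])
```

```text
[[114, 116, 110], [114, 113, 109], [254, 245, 198], [255, 253, 222], [255, 253, 223], [255, 254, 228], [255, 254, 227], [255, 254, 226], [255, 254, 225], [255, 249, 207], [100, 94, 84], [112, 112, 106]]
[   8   21   51  110 3651]
[[298, 131], [295, 146], [278, 152], [295, 148], [296, 173], [284, 175], [296, 175], [298, 239], [327, 240], [328, 133]]
((303.0, 185.5), (109.0, 50.0), 90.0)
[[0.4168, -0.2445, 0.019], [0.4024, -0.1869, 0.019], [0.539, -0.1517, 0.019], [0.5551, -0.2158, 0.019]] [np.float64(0.1412), np.float64(0.0594), np.float64(0.141), np.float64(0.0661)] [ 0.47832333 -0.19968618  0.019     ]
yaw 0.20479997846922643
tri [ 0.47753821 -0.19676006  0.0132522 ]
gauge front [0.5677747  0.02980601 0.01      ] [0.57304808 0.12174874 0.01      ] 0.0920938340803237 yaw -0.05729227967594253 O [0.62432279 0.07268528 0.01      ]
top view [array([283.63755568, 315.9479229 ]), array([281.73347972, 326.6493188 ])]
```

Run:
```python
from h import *
b=[(297,131),(328.5,132),(328,240),(297.5,240)]
P=np.array([plane('w2',u,0.019) for u in b]);c=P.mean(0);L=P[2]+P[3]-P[0]-P[1];yw=np.arctan2(L[1],L[0])
print(P.round(4).tolist(),c,yw,np.linalg.norm(L)/2,np.linalg.norm(P[1]-P[0]))
bt=cv2.boxPoints(wood('top0',(399,241),v=170));Pt=np.array([plane('top0',u,0.019) for u in bt])
T=[tri(('w2',u),('top0',bt[np.argmin(np.linalg.norm(Pt-p,axis=1))])) for u,p in zip(b,P)];print('tri',np.round(T,4).tolist(),np.mean(T,0))
g=c-.05*np.array([np.cos(yw),np.sin(yw),0]);print(g);go([g[0],g[1],.205],1.5708+yw);go([g[0],g[1],.005],1.5708+yw)
```

```text
[[0.4114, -0.2226, 0.019], [0.4034, -0.186, 0.019], [0.539, -0.1517, 0.019], [0.5488, -0.1908, 0.019]] [ 0.4756316 -0.1877476  0.019    ] 0.2376417766380865 0.14046827670250367 0.037439588128659385
tri [[0.4123, -0.224, 0.0366], [0.4029, -0.1862, 0.0249], [0.5386, -0.1521, 0.0203], [0.5488, -0.1932, 0.0222]] [ 0.47564733 -0.18885642  0.02603283]
[ 0.42703681 -0.19951817  0.019     ]
shift [ 0.0353 -0.0116  0.0004] turn 0.0095 rows 1.0
shift [ 0.0352 -0.0116  0.2004] turn 0.0095 rows 4.0
```

```bash
python3 steer.py '0.035 -0.0115 0.02 0.01; 0.035 -0.0115 0.08 0.01; 0.035 -0.0115 0.14 0.01; 0.035 -0.0115 0.19 0.01; 0.035 -0.0115 0.2 0.01'; python3 steer.py '0 0 0 0;0 0 0 0;0 0 0 0;0 0 0 0' 0.02;  python3 steer.py '0 0 0 0;0 0 0 0'; python3 -c "
from h import *
print(r.state()['ee_pos'])"
```

```text
time: 2.88
ee_pos: [0.4261, -0.1968, 0.0032]
eef_rot: [-0.12, 0.993, 0.001, -0.002]
force: [0.7, 0.2, 0.4]
finger_gap: 0.0941
grip_force: 0.0
time: 3.38
ee_pos: [0.4284, -0.1982, 0.0063]
eef_rot: [-0.12, 0.993, -0.0, 0.001]
force: [0.6, -0.4, 0.6]
finger_gap: 0.0573
grip_force: 0.0
time: 3.62
ee_pos: [0.4279, -0.1983, 0.0056]
eef_rot: [-0.12, 0.993, -0.0, 0.0]
force: [-0.1, 0.5, 3.7]
finger_gap: 0.0379
grip_force: 30.4
[ 0.42786036 -0.19830962  0.00559976]
```

```bash
python3 steer.py '0 0 -0.03 0; 0 0 -0.055 0;0 0 -0.055 0'; python3 -c "
from h import *
y=-.06;O=np.array([.624,.0715]);e=np.array([np.cos(y),np.sin(y)])
p=O-.184*e;print(p);go([p[0],p[1],.06],1.5708+y)"
```

```text
time: 4.0
ee_pos: [0.4287, -0.1984, 0.0616]
eef_rot: [-0.12, 0.993, -0.0, 0.001]
force: [1.2, -0.1, -1.6]
finger_gap: 0.0378
grip_force: 29.9
[0.4403311  0.08253338]
shift [-0.0781  0.2701  0.0016] turn 0.3003 rows 5.0
```

```bash
python3 steer.py '-0.016 0.054 0 0.06; -0.032 0.108 0 0.12; -0.047 0.162 0 0.18; -0.063 0.216 0 0.24; -0.078 0.270 0 0.30'; python3 steer.py '0 0 0 0;0 0 0 0'; python3 -c "
from h import *
s=r.state();print(s['ee_pos'],s['eef_rot']);snap('wrist','w3');snap('top','t3')
a=cv2.imread('pics/w3.png')[60:330,200:440];b=cv2.imread('pics/t3.png')[150:285,235:355]
cv2.imwrite('pics/v3.png',np.hstack([cv2.resize(a,None,fx=1.6,fy=1.6),cv2.resize(b,None,fx=3.2,fy=3.2)]))"
```

```text
time: 4.62
ee_pos: [0.4388, 0.0844, 0.0598]
eef_rot: [0.031, 1.0, -0.0, -0.0]
force: [0.5, -0.0, -0.9]
finger_gap: 0.0379
grip_force: 29.9
time: 4.88
ee_pos: [0.4388, 0.0821, 0.0598]
eef_rot: [0.029, 1.0, -0.0, -0.001]
force: [0.2, -0.8, -1.1]
finger_gap: 0.0375
grip_force: 29.9
[0.438801   0.0821103  0.05981466] [ 2.93971775e-02  9.99567585e-01 -4.28853218e-04 -5.14801199e-04]
```

View pics/v3.png

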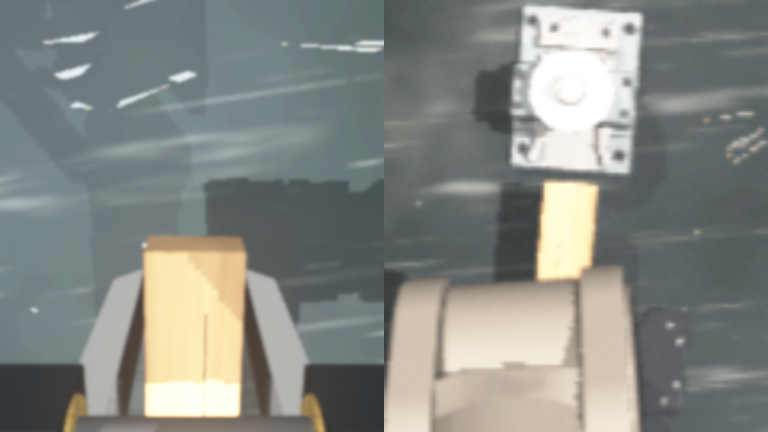

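The view shows the offcut held straight, with its front corners at (545,182) and (599,183) in the top half. The gauge mouth is just ahead, with base corners at (511,163), (632,172), (643,13) and (524,6).

Run:
```python
from h import *
f=lambda u:np.array([(u[0]-384)/3.2+235,u[1]/3.2+150])
px=np.load('pics/t3.npz')['px']
# sample side edges by row at its top
for row in range(210,236,4):
    a=px[row,270:320].astype(int);m=np.where((a[:,0]-a[:,2]>25)&(a[:,0]>150))[0]
    A,B=[plane('t3',(270+u,row),.0735) for u in(m[0]-.5,m[-1]+.5)];print(row,m[[0,-1]]+270,A[:2].round(4),B[:2].round(4),((A+B)/2)[:2].round(4),round(np.linalg.norm(A-B),4))
C=np.array([plane('t3',f(u),.01) for u in((511,163),(632,172),(643,13),(524,6))]);d=C[2]+C[3]-C[0]-C[1];y=np.arctan2(d[1],d[0]);w=C[0]+C[3]-C[1]-C[2];y2=np.arctan2(-w[0],w[1])
print(np.linalg.norm(d)/2,np.linalg.norm(w)/2,y,y2,C.mean(0)-.01*np.array([np.cos(y),np.sin(y),0]))
print('front mid sample',plane('t3',f((572,182.5)),.0735))
# ring centre
h=px[145:200,270:320].min(2);m=(h>235).astype(np.uint8);n,l,s,ce=cv2.connectedComponentsWithStats(m)
for k in range(1,n):
    if s[k,4]>60:print(s[k],ce[k]+[270,145],plane('t3',ce[k]+[270,145],.086))
M=R.from_quat(r.state()['eef_rot']).as_matrix();print('tool y yaw',np.arctan2(M[1,1],M[0,1])-np.pi/2)
```

```text
210 [285 301] [0.5497 0.0921] [0.5499 0.0522] [0.5498 0.0721] 0.0399
214 [284 301] [0.5403 0.0943] [0.5405 0.0521] [0.5404 0.0732] 0.0422
218 [284 300] [0.5309 0.0943] [0.5311 0.0544] [0.531  0.0743] 0.0398
222 [284 300] [0.5216 0.0942] [0.5217 0.0544] [0.5216 0.0743] 0.0398
226 [283 300] [0.5122 0.0964] [0.5123 0.0543] [0.5122 0.0754] 0.0421
230 [283 299] [0.5028 0.0964] [0.5029 0.0566] [0.5029 0.0765] 0.0398
234 [283 298] [0.4935 0.0963] [0.4936 0.0589] [0.4935 0.0776] 0.0374
0.12476456173719999 0.09405313563328156 -0.06878321488609748 -0.061483414994289345 [0.62395874 0.06963495 0.01      ]
front mid sample [0.55679074 0.07041573 0.0735    ]
[ 10   7  35  20 271] [297.88560886 159.14760148] [0.66845817 0.06103341 0.086     ]
[ 11  21  30  34 654] [293.7706422  180.55045872] [0.61802168 0.07031533 0.086     ]
tool y yaw -0.06132107942028031
```

```bash
python3 steer.py '0 0.001 0.03 0; 0 0.001 0.0375 0;0 0.001 0.0375 0; -0.02 0.001 0.0375 0;-0.04 0.001 0.0375 0';python3 steer.py '0 0 0 0'; python3 steer.py '-0.01 0 0 0;-0.02 0 0 0;-0.03 0 0 0;-0.04 0 0 0';python3 steer.py '0 0 0 0'
```

```text
time: 5.6
ee_pos: [0.48, 0.081, 0.0239]
eef_rot: [0.03, 1.0, 0.0, 0.0]
force: [-1.1, 1.9, -0.3]
finger_gap: 0.0374
grip_force: 29.9
time: 5.72
ee_pos: [0.4808, 0.0809, 0.0238]
eef_rot: [0.03, 1.0, 0.0, 0.001]
force: [0.5, 1.8, -0.6]
finger_gap: 0.0376
grip_force: 29.9
time: 6.22
ee_pos: [0.5199, 0.0786, 0.023]
eef_rot: [0.03, 1.0, -0.0, -0.0]
force: [0.8, 0.6, -0.4]
finger_gap: 0.0379
grip_force: 29.9
time: 6.35
ee_pos: [0.52, 0.0785, 0.0229]
eef_rot: [0.03, 1.0, -0.0, 0.0]
force: [-0.6, 0.2, -0.4]
finger_gap: 0.0377
grip_force: 29.9
```

```bash
python3 steer.py '-0.005 0 0.002 0;-0.01 0 0.0035 0;-0.015 0 0.0045 0;-0.018 0 0.0045 0';python3 steer.py '-0.002 0 0 0; -0.004 0 0 0'; python3 steer.py '-0.002 0 0 0; -0.004 0 0 0'
```

```text
time: 6.85
ee_pos: [0.5375, 0.0776, 0.0184]
eef_rot: [0.03, 1.0, -0.0, -0.0]
force: [-0.6, 0.2, -0.9]
finger_gap: 0.0379
grip_force: 29.9
time: 7.1
ee_pos: [0.5413, 0.0774, 0.0185]
eef_rot: [0.03, 1.0, 0.0, -0.0]
force: [0.1, 0.4, -0.4]
finger_gap: 0.0372
grip_force: 29.9
time: 7.35
ee_pos: [0.5453, 0.0772, 0.0185]
eef_rot: [0.03, 1.0, -0.0, -0.0]
force: [-1.0, 0.7, -0.6]
finger_gap: 0.0376
grip_force: 29.9
```

Expected contact is near TCP x ≈ 0.545, so I'll creep in and watch the force.

```bash
python3 steer.py '-0.001 0 0 0; -0.002 0 0 0'; python3 steer.py '-0.001 0 0 0; -0.002 0 0 0'; python3 steer.py '-0.001 0 0 0; -0.002 0 0 0'
```

```text
time: 7.6
ee_pos: [0.5456, 0.077, 0.018]
eef_rot: [0.03, 1.0, -0.0, -0.002]
force: [-9.5, 1.0, 0.5]
finger_gap: 0.0375
grip_force: 29.9
time: 7.85
ee_pos: [0.5457, 0.0769, 0.0175]
eef_rot: [0.03, 1.0, -0.0, -0.003]
force: [-16.5, 1.0, 2.7]
finger_gap: 0.0378
grip_force: 30.0
time: 8.1
ee_pos: [0.5463, 0.0768, 0.0173]
eef_rot: [0.03, 1.0, -0.0, -0.005]
force: [-24.2, 1.9, 9.8]
finger_gap: 0.0377
grip_force: 30.0
```

```bash
python3 steer.py '0.004 0 -0.001 0;0.004 0 -0.001 0'; python3 steer.py '0 0 0 0;0 0 0 0;0 0 0 0' 0.062; python3 steer.py '0 0 -0.03 0;0 0 -0.08 0;0 0 -0.13 0;0.02 0 -0.16 0;0.02 0 -0.16 0'; python3 -c "
from h import *
snap('wrist','w4');snap('top','t4')
a=cv2.imread('pics/w4.png')[0:330,180:460];b=cv2.imread('pics/t4.png')[130:255,235:355]
cv2.imwrite('pics/v4.png',np.hstack([cv2.resize(a,(420,495)),cv2.resize(b,(380,495*120//125*125//120))[:495]]))"
```

```text
time: 8.35
ee_pos: [0.5463, 0.0771, 0.0193]
eef_rot: [0.03, 1.0, -0.0, -0.001]
force: [-6.3, 0.8, 0.4]
finger_gap: 0.0375
grip_force: 30.0
time: 8.72
ee_pos: [0.5476, 0.0771, 0.0196]
eef_rot: [0.03, 1.0, 0.0, 0.0]
force: [-0.7, 0.2, 0.3]
finger_gap: 0.0611
grip_force: 0.0
time: 9.35
ee_pos: [0.5277, 0.0787, 0.1815]
eef_rot: [0.03, 1.0, 0.001, 0.002]
force: [0.6, 0.9, -0.2]
finger_gap: 0.0623
grip_force: 0.0Traceback (most recent call last):
  File "<string>", line 5, in <module>
    cv2.imwrite('pics/v4.png',np.hstack([cv2.resize(a,(420,495)),cv2.resize(b,(380,495*120//125*125//120))[:495]]))
                              ~~~~~~~~~^^^^^^^^^^^^^^^^^^^^^^^^^^^^^^^^^^^^^^^^^^^^^^^^^^^^^^^^^^^^^^^^^^^^^^^^^^^
    return _nx.concatenate(arrs, 1, dtype=dtype, casting=casting)
           ~~~~~~~~~~~~~~~^^^^^^^^^^^^^^^^^^^^^^^^^^^^^^^^^^^^^^^
ValueError: all the input array dimensions except for the concatenation axis must match exactly, but along dimension 0, the array at index 0 has size 495 and the array at index 1 has size 494
```

```bash
python3 -c "
from h import *
a=cv2.imread('pics/w4.png')[0:330,180:460]
cv2.imwrite('pics/v4.png',cv2.resize(a,(504,594)))"
```

```text
(no output)
```

View pics/v4.png

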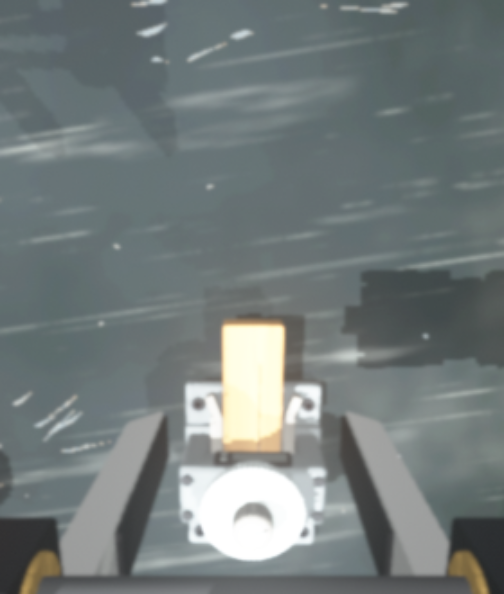

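The offcut lies between the rails, square, with its tail edge at about row 323 in the 1.8x view. The ring centre is at about (253,511) and the knob at about (253,520). I'll take a second view further forward to triangulate.

```bash
python3 steer.py '-0.03 0 -0.02 0;-0.06 0 -0.025 0;-0.06 0 -0.025 0;-0.06 0 -0.025 0'
python3 - <<'E'
from h import *
snap('wrist','w5')
for f in('w4','w5'):
    px=np.load(f'pics/{f}.npz')['px'];c=proj(f,np.array([.6235,.072,.086])).round().astype(int)
    k=proj(f,np.array([.6235,.072,.104]));print(f,'pred ring',c,'knob',k)
    x0,y0=c-45;w=px[y0:y0+90,x0:x0+90].min(2);m=(w>225).astype(np.uint8);m[:, :]=m
    n,l,s,ce=cv2.connectedComponentsWithStats(m)
    j=1+s[1:,4].argmax();cs=max(cv2.findContours((l==j).astype(np.uint8),0,1)[0],key=cv2.contourArea);hull=cv2.convexHull(cs)
    print(s[j],'ell',cv2.fitEllipse(hull),'+',x0,y0)
A=cv2.imread('pics/w4.png');B=cv2.imread('pics/w5.png');o=[]
for f,I in(('w4',A),('w5',B)):
    c=proj(f,np.array([.6235,.072,.095])).round().astype(int);print('crop',f,c-36);o.append(cv2.resize(I[c[1]-36:c[1]+36,c[0]-36:c[0]+36],(396,396),interpolation=cv2.INTER_CUBIC))
cv2.imwrite('pics/v5.png',np.hstack(o))
print('tail',[plane('w4',(180+u/1.8,323/1.8),.031) for u in(223,284)])
E
```

```text
time: 9.95
ee_pos: [0.5864, 0.0743, 0.203]
eef_rot: [0.03, 1.0, -0.001, -0.001]
force: [0.1, -0.5, -0.9]
finger_gap: 0.062
grip_force: 0.0
w4 pred ring [319 285] knob [319.01080436 295.85504637]
[   7   20   73   51 2613] ell ((40.3018684387207, 43.42550277709961), (52.012203216552734, 80.61126708984375), 104.42350006103516) + 274 240
w5 pred ring [320 226] knob [320.34247678 232.50076017]
[  17   19   58   54 2382] ell ((45.06559371948242, 50.15294647216797), (58.81529998779297, 65.64077758789062), 15.788439750671387) + 275 181
crop w4 [283 255]
crop w5 [284 193]
tail [array([0.52225553, 0.06099761, 0.031     ]), array([0.52453171, 0.09893007, 0.031     ])]
```

View pics/v5.png

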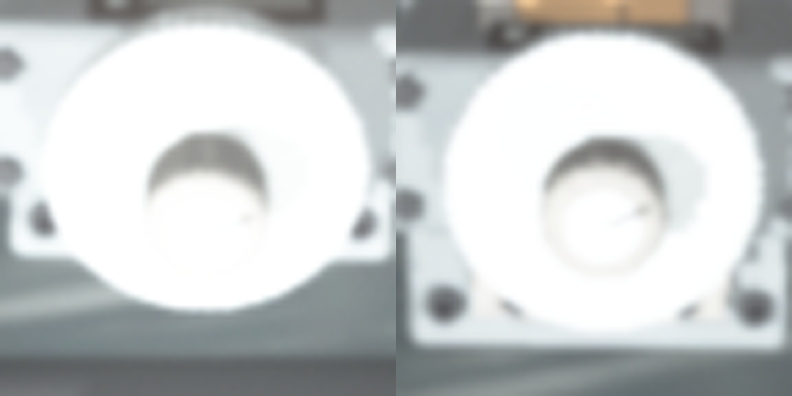

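The knob top centre is at about (208,222) in the left crop and (209,220) in the right. The ring centres are at about (208,167) and (206,181).

Run:
```python
from h import *
k4=np.array([208,222])/5.5+[283,255];k5=np.array([209,220])/5.5+[284,193]
g4=np.array([208,167])/5.5+[283,255];g5=np.array([206.5,181])/5.5+[284,193]
print('knob',tri(('w4',k4),('w5',k5)),plane('w4',k4,.104),plane('w5',k5,.104))
print('ring',tri(('w4',g4),('w5',g5)),plane('w4',g4,.086),plane('w5',g5,.086))
u=plane('w5',np.array([543-396,220])/5.5+[284,193],.104);v=plane('w5',np.array([666-396,220])/5.5+[284,193],.104);print('dia',np.linalg.norm(u-v))
print('w5 top knob',tri(('w5',k5),('top0',np.array([193,190])/4+[245,130])))
s=r.state();go([.6235,.0735,.160],1.5708-.061+.0);print(s['q'].round(3))
```

```text
knob [0.62591401 0.07359071 0.099862  ] [0.62304919 0.07381211 0.104     ] [0.62413618 0.07361915 0.104     ]
ring [0.62427671 0.07349187 0.08473378] [0.62347032 0.07384199 0.086     ] [0.6237524  0.07321494 0.086     ]
dia 0.022324926671681875
w5 top knob [0.62319012 0.07223501 0.10546438]
shift [-0.0373  0.0013  0.0433] turn 0.0009 rows 1.0
[-0.707  0.33   0.592  1.827 -0.209  1.05   1.476]
```

```bash
python3 -c "
from h import *
print('leg',plane('scene0',(384,175),0), tri(('scene0',(384,175)),('top0',(315,93))))"; python3 steer.py '-0.02 0 0 -0.18;-0.037 0.0 0 -0.36;-0.037 0 0 -0.54;-0.037 0 0 -0.72;-0.037 0 0 -0.9' 0.05; python3 steer.py '0 0 0 -0.18;0 0 0 -0.36;0 0 0 -0.54;0 0 0 -0.6;0 0 0 -0.6';python3 -c "
from h import *
s=r.state();print(s['q'].round(3));M=R.from_quat(s['eef_rot']).as_matrix();yw=np.arctan2(M[1,1],M[0,1]);go([.6237,.0733,.092],yw)"
```

```text
leg [0.8571103  0.02153296 0.        ] [0.8533252  0.02009011 0.00318914]
time: 10.62
ee_pos: [0.6233, 0.0726, 0.204]
eef_rot: [-0.411, 0.912, 0.0, -0.0]
force: [-0.2, -0.9, -0.3]
finger_gap: 0.05
grip_force: 0.0
time: 11.25
ee_pos: [0.6233, 0.0725, 0.2042]
eef_rot: [-0.66, 0.751, 0.0, -0.0]
force: [-0.5, -1.1, 0.0]
finger_gap: 0.0499
grip_force: 0.0
[-0.06   0.359 -0.203  1.706  0.08   1.084  2.726]
shift [-0.0009 -0.0003  0.1122] turn -0.0 rows 2.0
```

```bash
python3 steer.py '-0.001 0 0.05 0.02;-0.001 0 0.09 0.02;-0.001 0 0.105 0.02;-0.001 0 0.111 0.02;-0.001 0 0.111 0.02';python3 -c "
from h import *
s=r.state();print(s['ee_pos'],s['torque'])"; python3 steer.py '0 0 0 0;0 0 0 0' 0.01; python3 steer.py '0 0 0 0;0 0 0 0';python3 -c "
from h import *
s=r.state();print(s['ee_pos'],s['torque'],s['q'].round(3))"
```

```text
time: 11.88
ee_pos: [0.6246, 0.0737, 0.0943]
eef_rot: [-0.652, 0.758, -0.0, 0.0]
force: [0.0, 0.4, 0.1]
finger_gap: 0.0498
grip_force: 0.0
[0.6246405  0.07369466 0.09434892] [ 0.11697574  0.07381267 -0.04113176]
time: 12.12
ee_pos: [0.6247, 0.0736, 0.0944]
eef_rot: [-0.652, 0.758, -0.0, 0.001]
force: [0.2, 0.1, 0.3]
finger_gap: 0.0337
grip_force: 0.0
time: 12.38
ee_pos: [0.6235, 0.0736, 0.0938]
eef_rot: [-0.652, 0.758, 0.0, -0.0]
force: [-6.1, -0.0, 7.5]
finger_gap: 0.0212
grip_force: 30.0
[0.62348402 0.07362553 0.09380026] [ 0.17719376  1.68869178 -0.02849584] [-0.078  0.473 -0.186  1.801  0.109  0.879  2.678]
```

```bash
python3 steer.py '0 0.0012 0 0;0 0.0012 0 0'; python3 -c "
from h import *
s=r.state();print(s['torque'])"; python3 steer.py '0 0 0 0.08;0 0 0 0.16;0 0 0 0.16';python3 -c "
from h import *
s=r.state();print(s['ee_pos'],s['torque'],s['q'].round(3))
snap('top','t6');px=np.load('pics/t6.npz')['px']"
```

```text
time: 12.62
ee_pos: [0.6234, 0.0737, 0.0939]
eef_rot: [-0.652, 0.758, -0.0, 0.0]
force: [0.5, -1.1, 4.2]
finger_gap: 0.0215
grip_force: 30.0
[-0.00726699 -0.00424064 -0.01143222]
time: 13.0
ee_pos: [0.6236, 0.0736, 0.0939]
eef_rot: [-0.589, 0.808, -0.0, 0.0]
force: [2.1, 0.0, 5.1]
finger_gap: 0.0215
grip_force: 30.0
[0.62357648 0.07361689 0.09385577] [-0.22103472 -0.51328136 -0.00287225] [-0.106  0.47  -0.149  1.804  0.088  0.873  2.536]
```

```bash
P='from h import *
s=r.state();print(s["torque"].round(3) if hasattr(s["torque"],"round") else s["torque"],round(s["q"][6],3),round(s["joint_efforts"][6],3))'; for i in 1 2 3; do python3 -c "$P"; done; python3 steer.py '0 0 0 0.15;0 0 0 0.3' | grep -E 'time|rot|gap'; python3 -c "$P"; python3 steer.py '0 0 0 0.1' | grep -E 'time|rot'; python3 -c "$P";python3 steer.py '0 0 0 0' | grep -E 'time|rot'; python3 -c "$P"
```

```text
[-0.141 -0.522 -0.022] 2.537 -0.517
[-0.141 -0.522 -0.022] 2.537 -0.517
[-0.141 -0.522 -0.022] 2.537 -0.517
time: 13.3
eef_rot: [-0.461, 0.888, -0.0, 0.001]
finger_gap: 0.0218
[-0.237 -1.175  0.045] 2.267 3.525
time: 13.42
eef_rot: [-0.416, 0.909, -0.0, 0.001]
[-0.464 -1.381  0.089] 2.18 1.604
time: 13.55
eef_rot: [-0.417, 0.909, -0.001, 0.001]
[-0.447 -1.312 -0.089] 2.182 -1.329
```

```bash
cat > t.py <<'E'
from h import *
s=r.state();M=R.from_quat(s['eef_rot']).as_matrix()
print('T',np.round(s['torque'],3),'F',np.round(s['force'],1),'yaw',round(float(np.arctan2(M[1,1],M[0,1])),3),'q7',round(s['q'][6],3),'p',np.round(s['ee_pos'],4))
E
python3 steer.py '0 0 0 0.04' >/dev/null;python3 t.py; python3 steer.py '0 0 0 0.04' >/dev/null;python3 t.py;python3 steer.py '0 0 0 0.04' >/dev/null;python3 t.py;python3 steer.py '0 0 0 0.04' >/dev/null;python3 t.py;python3 steer.py '0 0 0 0.04' >/dev/null;python3 t.py;python3 steer.py '0 0 0 0.04' >/dev/null;python3 t.py;python3 steer.py '0 0 0 0.04' >/dev/null;python3 t.py;python3 steer.py '0 0 0 0.04' >/dev/null;python3 t.py
```

```text
T [-0.396 -1.417  0.058] F [ 5.5 -2.5  2.9] yaw 2.392 q7 2.147 p [0.624  0.0733 0.0939]
T [-0.381 -1.467  0.05 ] F [ 6.6 -2.9  1.6] yaw 2.351 q7 2.111 p [0.6241 0.0733 0.0939]
T [-0.512 -1.463  0.103] F [ 6.6 -2.8  1.8] yaw 2.311 q7 2.076 p [0.6241 0.0733 0.0939]
T [-0.499 -1.558  0.057] F [ 7.6 -2.3  2. ] yaw 2.271 q7 2.041 p [0.6242 0.0732 0.0939]
T [-5.510e-01 -1.624e+00 -1.000e-03] F [ 6.9 -2.1  1.8] yaw 2.231 q7 2.005 p [0.6242 0.0732 0.0939]
T [-0.585 -1.62   0.041] F [ 7.4 -2.3  2.2] yaw 2.191 q7 1.97 p [0.6242 0.0731 0.0939]
T [-0.597 -1.696  0.046] F [ 6.7 -3.3  2.1] yaw 2.151 q7 1.935 p [0.6242 0.0731 0.0939]
T [-0.694 -1.701  0.06 ] F [ 6.8 -3.1  1.5] yaw 2.111 q7 1.9 p [0.6243 0.0731 0.0939]
```

```bash
python3 steer.py '-0.0007 -0.0011 0 0.1;-0.0007 -0.0011 0 0.22;-0.0007 -0.0011 0 0.34;-0.0007 -0.0011 0 0.46;-0.0007 -0.0011 0 0.56' |grep gap;python3 t.py;python3 steer.py '0 0 0 0.04' >/dev/null;python3 t.py; python3 steer.py '0 0 0 0.04' >/dev/null;python3 t.py;python3 steer.py '0 0 0 0.04' >/dev/null;python3 t.py;python3 steer.py '0 0 0 0.04' >/dev/null;python3 t.py
```

```text
finger_gap: 0.0216
T [-0.994 -0.378  0.028] F [ 2.2 -4.4  6.3] yaw 1.549 q7 1.407 p [0.6246 0.0723 0.0938]
T [-0.987 -0.408  0.079] F [ 2.1 -4.1  6.3] yaw 1.51 q7 1.373 p [0.6246 0.0722 0.0938]
T [-1.048 -0.392  0.064] F [ 1.  -4.6  6.7] yaw 1.471 q7 1.339 p [0.6246 0.0722 0.0938]
T [-1.057 -0.359  0.064] F [ 1.8 -4.9  6.8] yaw 1.431 q7 1.304 p [0.6246 0.0721 0.0938]
T [-1.078 -0.362  0.086] F [ 1.5 -5.2  7.5] yaw 1.391 q7 1.269 p [0.6246 0.0721 0.0938]
```

```bash
python3 steer.py '0 0 0 0.04' >/dev/null;python3 t.py;python3 steer.py '0 0 0 0.04' >/dev/null;python3 t.py; python3 steer.py '0 0 0 0.04' >/dev/null;python3 t.py;python3 steer.py '0 0 0 0.04' >/dev/null;python3 t.py;python3 steer.py '0 0 0 0.04' >/dev/null;python3 t.py;python3 steer.py '0 0 0 0.04' >/dev/null;python3 t.py
```

```text
T [-1.181 -0.356  0.078] F [ 1.  -5.2  6.5] yaw 1.351 q7 1.234 p [0.6246 0.072  0.0938]
T [-1.22  -0.298  0.067] F [ 2.1 -5.5  7.8] yaw 1.311 q7 1.199 p [0.6245 0.072  0.0938]
T [-1.205 -0.283  0.054] F [ 1.6 -5.4  6.8] yaw 1.271 q7 1.164 p [0.6245 0.072  0.0938]
T [-1.315 -0.286  0.036] F [ 0.7 -5.9  7.9] yaw 1.231 q7 1.129 p [0.6245 0.0718 0.0938]
T [-1.414e+00 -2.510e-01  1.000e-03] F [ 0.6 -6.5  7.8] yaw 1.191 q7 1.095 p [0.6245 0.0718 0.0938]
T [-1.482 -0.207  0.083] F [ 0.7 -6.3  7.2] yaw 1.151 q7 1.06 p [0.6245 0.0718 0.0938]
```

```bash
python3 steer.py '0 0 0 0.03' >/dev/null;python3 t.py;python3 steer.py '0 0 0 0.03' >/dev/null;python3 t.py
```

```text
T [-1.485 -0.173  0.121] F [ 1.  -7.3  8.4] yaw 1.121 q7 1.034 p [0.6245 0.0717 0.0938]
T [-1.493 -0.161  0.06 ] F [ 0.9 -6.3  8.5] yaw 1.091 q7 1.008 p [0.6244 0.0717 0.0938]
```

```bash
python3 steer.py '-0.0005 -0.0009 0 0.04' >/dev/null;python3 t.py;python3 steer.py '0 0 0 0.04' >/dev/null;python3 t.py; python3 steer.py '0 0 0 0.04' >/dev/null;python3 t.py;python3 steer.py '0 0 0 0.04' >/dev/null;python3 t.py;python3 steer.py '0 0 0 0.04' >/dev/null;python3 t.py
```

```text
T [ 0.021 -0.073 -0.006] F [-0.3  0.1  7.6] yaw 1.051 q7 0.975 p [0.6244 0.0716 0.0938]
T [-0.632 -0.044  0.034] F [-0.3 -3.   7.4] yaw 1.011 q7 0.94 p [0.6244 0.0715 0.0938]
T [-0.711  0.024  0.042] F [-0.6 -3.3  8.1] yaw 0.971 q7 0.905 p [0.6244 0.0715 0.0938]
T [-0.784  0.023  0.104] F [ 0.5 -3.2  9. ] yaw 0.931 q7 0.871 p [0.6244 0.0714 0.0938]
T [-0.806  0.125  0.113] F [-1.3 -3.4  8.6] yaw 0.891 q7 0.836 p [0.6243 0.0715 0.0938]
```

```bash
python3 steer.py '0 0 0 0.03' >/dev/null;python3 t.py;python3 steer.py '0 0 0 0.03' >/dev/null;python3 t.py; python3 steer.py '0 0 0 0.03' >/dev/null;python3 t.py
```

```text
T [-0.906  0.124  0.155] F [-0.6 -3.7  8.6] yaw 0.862 q7 0.81 p [0.6243 0.0713 0.0938]
T [-0.838  0.198  0.224] F [-1.5 -3.6  8.8] yaw 0.832 q7 0.785 p [0.6243 0.0714 0.0938]
T [-0.924  0.203  0.225] F [-0.9 -4.   8.1] yaw 0.802 q7 0.759 p [0.6243 0.0713 0.0938]
```

Torque has clearly risen from about 0.06 to about 0.2 N m, so the foot is bearing. I'll let go and lift straight off.

```bash
python3 steer.py '0 0 0 0' >/dev/null;python3 t.py; python3 steer.py '0 0 0 0;0 0 0 0;0 0 0 0' 0.05; python3 steer.py '0 0 -0.02 0;0 0 -0.06 0;0 0 -0.11 0;0.04 0.02 -0.13 0;0.08 0.04 -0.13 0';python3 t.py; python3 -c "
from h import *
go([.5864,.0743,.203],1.51)"
```

```text
T [-0.923  0.233  0.145] F [-1.  -4.4 10.3] yaw 0.802 q7 0.759 p [0.6242 0.0713 0.0938]
time: 18.18
ee_pos: [0.6239, 0.0722, 0.0932]
eef_rot: [0.375, 0.927, -0.0, -0.0]
force: [0.7, 0.5, 0.6]
finger_gap: 0.0478
grip_force: 0.0
time: 18.8
ee_pos: [0.5953, 0.1572, 0.227]
eef_rot: [0.376, 0.927, 0.002, 0.002]
force: [0.7, -0.1, -0.8]
finger_gap: 0.0499
grip_force: 0.0
T [-0.012 -0.042 -0.034] F [ 0.7 -0.1 -0.8] yaw 0.8 q7 0.546 p [0.5953 0.1572 0.227 ]
shift [-0.0513 -0.0658  0.0239] turn -0.7104 rows 4.0
```

```bash
python3 steer.py '-0.013 -0.016 0.006 -0.18;-0.026 -0.033 0.012 -0.36;-0.04 -0.05 0.018 -0.54;-0.051 -0.066 0.024 -0.71;-0.051 -0.066 0.024 -0.71' >/dev/null; python3 steer.py '0 0 0 0' 0.062|grep pos
python3 - <<'E'
from h import *
snap('wrist','w7');o=[]
for f in('w5','w7'):
    I=np.load(f'pics/{f}.npz')['px'][:,:,::-1];c=proj(f,np.array([.6235,.0735,.09])).round().astype(int)-[0,15];print(f,c)
    o.append(cv2.resize(I[c[1]-60:c[1]+55,c[0]-40:c[0]+40],(400,575),interpolation=cv2.INTER_CUBIC))
cv2.imwrite('pics/v7.png',np.hstack(o))
E
```

```text
ee_pos: [0.5856, 0.0743, 0.2004]
w5 [322 212]
w7 [322 213]
```

View pics/v7.png

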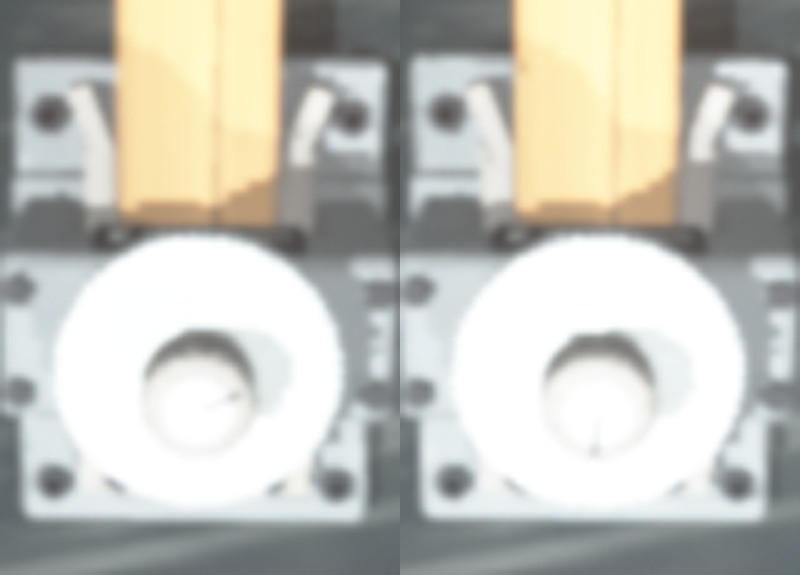

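The offcut is unmoved and home. The mark on the knob has gone clockwise by about 110° (from about (238,396) to (596,450)). The tool turned 125°, so the knob eased back a little as described for 19 N after release. The hand is clear, so I'll hand in.

```bash
python3 -c "
from plant import r
print(r.sign_off())"
```

```text
the job is handed in; nothing more can be done
None
```

The job is handed in, with no verdict shown yet: the offcut is home under the gantry, the foot bears on it at an estimated 19 N (inferred from wrist torque and the knob easing back), the hand stayed above the zero ring, whose setting I did not measure, and everything is released.

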